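Hang up the yellow guard of the lath trimmer

ROBOT

A 6-joint arm with a two-finger parallel gripper is mounted at the origin on the work surface. World frame = base frame: x ahead of the robot, y to its left, z up, the work surface at z = 0. Lengths are in m, angles in rad, forces in N, time in s.
With the tool pointing down it reaches from about 0.375 to 0.925 m from the base axis. Payload 5.7 kg.
Tool frame: the origin (TCP) lies midway between the tips of the shut fingers; the grasp point (between the pads) lies 19 mm behind it; z points along the fingers, y is the line along which they close (so a half turn about z gives the same grasp; the last joint's range is limited). The gripper opens to 88 mm and grips with 3 to 60 N. Pads are 20 mm wide; open, the fingers measure 115 mm over their backs; the gripper's body (75 mm by 178 mm) begins 61 mm behind the grasp point.
Start: joints at [1.221, 0.359, 1.51, -0, 1.272, -0.115], TCP at [0.14, 0.584, 0.223] pointing down, gripper open.
Joint ranges: [-2.97, 2.97], [-1.01, 2.36], [0.21, 2.38], [-0.96, 4.11], [0.2, 2.71], [-2.98, 2.98]. Speed limits (rad/s): [2.39, 2.39, 3.14, 3.14, 3.14, 3.14].

INTERFACE

Orientations are given as a unit quaternion [x, y, z, w].
In Python, from bench import move_ptp, servo_line, goto_joints, move_gripper, sleep, inverse_kinematics, capture, PlanningError, close_job, spot_in, silhouettes, current_clock, current_joint_pos, current_qvel, current_joint_torque, current_position, current_orientation, current_force, current_torque, current_finger_gap, current_grip_force gives the robot as it stands. Calls block until the motion is done:
- move_ptp(position, orientation): joint-space move of the TCP to a pose.
- servo_line(position, orientation=None, rate=0.15, contact_N=None): straight line of the TCP; orientation=None keeps the orientation; rate is the mean speed in m/s. With contact_N (N) it stops when the force on the tool has changed by that much, and returns True; else False.
- goto_joints(angles): joint-space move.
- move_gripper(opening): finger opening in m; the grip force is fixed at half the most; returns when the fingers have stopped.
- sleep(seconds).
- inverse_kinematics(position, orientation): joint angles nearest the present ones, or None.
- capture(name): name is "scene" or "top" or "wrist"; returns a dict with "image" (420x560x3 uint8, blue, green, red), "range_z" (420x560 float32, m along the optical axis (not along the pixel's ray), 0 where there is no reading), "intrinsics" (3x3 intrinsics, pixels), "k1" (the pictures are not rectified: a ray, as slopes to the right and down, at radius r is drawn at 1 + k1 r^2 times it, then the intrinsics apply), "R" (3x3) and "t" (3): a world point X has camera coordinates R X + t. Camera axes: x right, y down, z forward; pixel columns grow to the right and rows downward; lengths in m; the calibration is good to about 2 mm. A picture is of the moment at which its call begins.
A pose or a line that the arm cannot do raises PlanningError and nothing moves.
- close_job(): hands the job in; it is judged then, once.
Trained networks look in the newest picture that a camera, given by its name, has taken for a name from the list of things; names that differ only in an ending like _2 or _b are one class to them, and where a whole thing is asked for, a point or a joint stands for the part that bears it (a point fixed in the world has none). Each returns a list of dicts, best first, with "conf" (0 to 1); they miss things now and then, are a little off and sometimes report something else, mostly with a low value. They report only what shows in the picture. A call takes as long as a camera call.
- spot_in(camera, query): "xy" ([column, row] in pixels, amid what is visible of it).
- silhouettes(camera, query): "region" (420x560 bool, what is visible of it) and "xy" ([column, row] in pixels, amid what is visible of it).
Readings, each from a call of its own:
- current_clock(): time.
- current_joint_pos(): joint angles.
- current_qvel(): joint speeds.
- current_joint_torque(): joint torques, N m.
- current_position(): TCP position.
- current_orientation(): TCP orientation.
- current_force(): force on the tool from outside, world axes, zero at the start.
- current_torque(): the same for the moment, N m.
- current_finger_gap(): finger opening in m.
- current_grip_force(): force on a finger pad.
Only numpy, scipy, OpenCV 4.12 (cv2) and the standard library are available. Lean on these libraries where they do the work, as an engineer would, in place of code of your own. Each camera call takes 0.05 s, during which the arm holds its last target. There are 200 camera calls.

TASK

Open the trimmer that has the yellow drop guard: lift the guard by the black handle on its slotted bar and hook the bar into the notch of the steel catch beside it, so that the guard stays up by itself when you let go. Leave the red guard of the other trimmer down.

Things in the scene. Friction and masses are not known exactly. Their poses are not given: they have to be found in the camera images.
- guard (a joint): Lift of the yellow drop guard (m): 0 down, 0.055 hooked up, 0.08 stop. 150 mm yellow panel with top flange, sliding upright between posts of a fixed green/black trimmer; 0.4 to 0.65 kg with bar, falls if let go. On its top a steel bar, 8 mm thick, slides sideways 47 mm, light friction; slot 37 mm high, open towards the catch (+y of guard_notch), its mouth narrowed from above by a lip: the hook.
- guard_handle (a point): Centre of the black round handle (18 mm thick, 80 mm long along this point's x, level) atop the yellow guard's bar, rigid with it; 240 mm above the bench when down. Grasp it from above, fingers closing along y; free all round. The bar's lip (10 mm wide in y, 14 mm deep) is straight below, its underside 100 mm under this point; the slot's mouth lies 100 to 137 mm under this point.
- guard_notch (a point): Centre of the notch floor in the steel catch, fixed, 195 mm above the bench, z up. Handle starts 31 to 39 mm short of it along its y, at equal x. Notch 28 mm wide in y, floor 10 mm thick; on the bar's side (-y) a nib 10 mm high, 8 wide. Lift the guard 73 mm (65 to 80 clears the nib), shift handle +y until above this point, lower 18 mm: the lip rests in it, handle 100 mm above.
- red_guard (a joint): Lift of the red guard (m), 0 when down: a like trimmer with a red guard, on the other side of the robot's centre line. Leave it down.

How it is judged:
By the outcome, as a careful person would: the job done as asked, in the order asked, and still so for the second after the job is handed in, with the robot touching nothing.
It also fails if it takes over 35 s, if anything falls off the work surface, if the arm or the gripper's body presses on something with over 40 N, if the wrist force passes 120 N, or if a joint passes its speed limit or range.

## Working session

There is one attempt and no reset: what is moved stays moved. The work goes in short steps, each a Python script; the robot and the scene stay as the last script left them, time stands still between calls to the robot, and variables do not carry over. Pictures are saved under pics/ and viewed, at most 10 in all, crops included, and the job is handed in when it is done.

```bash
mkdir -p pics
cat > h.py <<'E'
import numpy as np, cv2
from bench import *
def world(c,px):
    K=np.array(c["intrinsics"]);px=np.asarray(px,float).reshape(-1,1,2)
    n=cv2.undistortPoints(px,K,np.array([c["k1"],0,0,0.]))[:,0]
    uv=px[:,0].round().astype(int); z=c["range_z"][uv[:,1],uv[:,0]]
    X=np.c_[n*z[:,None],z]
    return (X-np.array(c["t"]))@np.array(c["R"]), z
def reg(c,m):
    v,u=np.nonzero(m); X,z=world(c,np.c_[u,v]); return X[z>0]
E
python3 - <<'E'
from h import *
print(current_clock(),current_position(),current_orientation())
ims=[]
for n in ["scene","top"]:
    c=capture(n); im=c["image"].copy()
    print(n,"campos",-np.array(c["R"]).T@np.array(c["t"]))
    for q in ["guard","guard_handle","guard_notch","red_guard"]:
        for d in spot_in(n,q)[:3]:
            X,z=world(c,d["xy"]); print(n,q,d["conf"],np.round(d["xy"]),X.round(4))
    cv2.imwrite(f"pics/{n}.png",im)
    np.savez(f"{n}.npz",**c)
E
```

```text
0.0 [0.13936918 0.58288448 0.22181595] [ 1.17129648e-01  9.93116212e-01 -8.89030149e-04 -2.11966929e-04]
scene campos [ 0.91697315 -0.65429454  0.62617875]
scene guard 0.68 [171. 288.] [[ 0.4808 -0.2063  0.0861]]
scene guard_handle 0.59 [165. 259.] [[ 0.499  -0.2298  0.1756]]
scene guard_notch 0.83 [168. 305.] [[ 0.5083 -0.2493  0.0939]]
scene red_guard 0.84 [289. 184.] [[0.4999 0.2277 0.0946]]
scene red_guard 0.29 [165. 257.] [[ 0.444  -0.1731  0.1202]]
top campos [3.81928767e-01 1.11959557e-04 1.09882487e+00]
top guard 0.65 [429. 245.] [[ 0.4869 -0.2144  0.2495]]
top guard_notch 0.81 [405. 264.] [[ 0.4695 -0.2027  0.1182]]
top red_guard 0.61 [188. 241.] [[0.5076 0.1773 0.1821]]
```

View pics/scene.png

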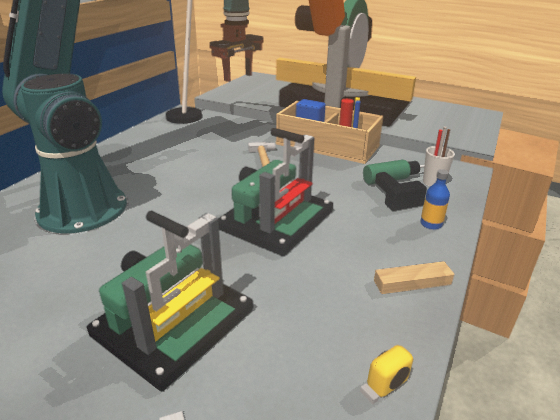

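View pics/top.png

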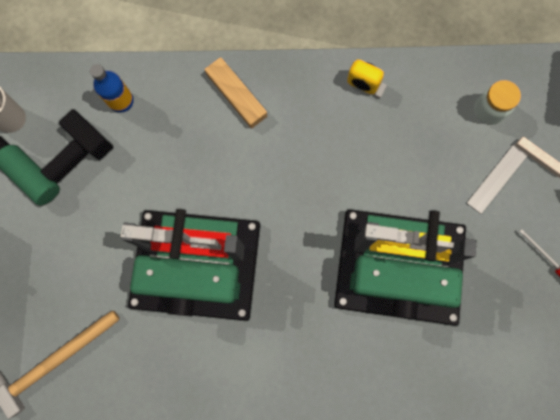

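The scene view shows the yellow trimmer on the near left, with its handle at about (167,223) and its catch at about (205,228). In the top view the yellow handle is at about (433,236) and the catch is to its left at about (388,234). The networks' handle and notch points are off, so I'll measure both from depth.

Run:
```python
from h import *
def cloud(n):
    c=dict(np.load(n+".npz")); v,u=np.mgrid[0:420,0:560]; X,z=world(c,np.c_[u.ravel(),v.ravel()])
    return X[z>0],c["image"].reshape(-1,3)[z>0]
for n in ["top","scene"]:
    X,C=cloud(n)
    reg_=(abs(X[:,0]-.5)<.12)&(abs(X[:,1]+.19)<.13)
    dark=C.max(1)<70
    H=X[reg_&(X[:,2]>.225)&(X[:,2]<.265)&dark]
    m,e,_=(H.mean(0),*np.linalg.svd(H[:,:2]-H[:,:2].mean(0),full_matrices=False)[2:],0) 
    p=(H[:,:2]-m[:2])@e.T
    print(n,"handle",len(H),m,"axis",e[0],np.percentile(p,[1,99],axis=0),"z",np.percentile(H[:,2],[5,50,95]))
    mid=m[:2]+np.percentile(p[:,0],[1,99]).mean()*e[0]; print("mid",mid)
    for lo in np.arange(.14,.26,.01):
        s=X[reg_&(X[:,2]>lo)&(X[:,2]<=lo+.01)&~dark&(C.max(1).astype(int)-C.min(1)<45)]
        if len(s)>5: print(f"{lo:.2f}",len(s),np.percentile(s,[3,50,97],axis=0)[:,:2].round(4).tolist())
    Y=X[reg_&(C[:,2]>170)&(C[:,1]>120)&(C[:,0]<90)&(X[:,2]>.05)]
    if len(Y)>10: e=np.linalg.svd(Y[:,:2]-Y[:,:2].mean(0),full_matrices=False)[2]; print("yellow",len(Y),Y.mean(0),e[0])
for n,b in (("top",(340,180,480,330)),("scene",(80,190,260,380))):
    im=cv2.imread(f"pics/{n}.png")[b[1]:b[3],b[0]:b[2]]; cv2.imwrite(f"pics/{n}_c.png",cv2.resize(im,None,fx=3,fy=3,interpolation=2))
```

```text
top handle 518 [ 0.50292811 -0.21958161  0.24738323] axis [-0.9893461   0.14558263] [[-0.03890467 -0.00737754]
 [ 0.03834049  0.00880973]] z [0.24267566 0.24776509 0.25085202]
mid [ 0.50320719 -0.21962268]
0.14 10 [[0.4766, -0.3063], [0.4946, -0.2576], [0.5004, -0.218]]
0.15 19 [[0.493, -0.2696], [0.4953, -0.2563], [0.5007, -0.2192]]
0.16 20 [[0.4764, -0.3048], [0.4953, -0.2533], [0.5005, -0.2168]]
0.17 264 [[0.4787, -0.3092], [0.4955, -0.2967], [0.5046, -0.2474]]
0.18 21 [[0.4968, -0.2324], [0.5053, -0.2012], [0.5279, -0.1223]]
0.19 225 [[0.4986, -0.2128], [0.5079, -0.1877], [0.5196, -0.1246]]
0.20 516 [[0.5009, -0.2064], [0.5134, -0.1487], [0.5293, -0.124]]
0.21 8 [[0.5011, -0.2141], [0.5032, -0.213], [0.5057, -0.2125]]
0.23 9 [[0.4874, -0.217], [0.5037, -0.2128], [0.5348, -0.21]]
0.24 60 [[0.483, -0.2341], [0.5193, -0.2265], [0.5433, -0.2094]]
yellow 525 [ 0.50191174 -0.21229097  0.09640334] [-0.07319326  0.99731778]
scene handle 275 [ 0.50985698 -0.22576862  0.24348314] axis [ 0.99436061 -0.10605181] [[-0.04280658 -0.00932364]
 [ 0.03470678  0.00540258]] z [0.23838389 0.24361418 0.24824554]
mid [ 0.50582992 -0.22533912]
0.14 239 [[0.4827, -0.3102], [0.5062, -0.2254], [0.5335, -0.1277]]
0.15 288 [[0.484, -0.3105], [0.505, -0.2445], [0.5332, -0.1288]]
0.16 307 [[0.4834, -0.3105], [0.5055, -0.245], [0.5331, -0.1291]]
0.17 483 [[0.4806, -0.3095], [0.5011, -0.2621], [0.533, -0.1302]]
0.18 194 [[0.5021, -0.2271], [0.5202, -0.1806], [0.5333, -0.1289]]
0.19 325 [[0.503, -0.2273], [0.5171, -0.1795], [0.5333, -0.1302]]
0.20 394 [[0.5022, -0.2269], [0.5136, -0.1561], [0.5318, -0.1228]]
0.21 53 [[0.4995, -0.2278], [0.5071, -0.2228], [0.5096, -0.2132]]
0.22 44 [[0.4992, -0.2288], [0.5061, -0.2263], [0.5089, -0.2186]]
0.23 82 [[0.467, -0.233], [0.5072, -0.2272], [0.5447, -0.219]]
0.24 171 [[0.4654, -0.2317], [0.5142, -0.2227], [0.5417, -0.2132]]
yellow 1143 [ 0.51758184 -0.21828403  0.09465862] [-0.07859424 -0.99690669]
```

View pics/top_c.png

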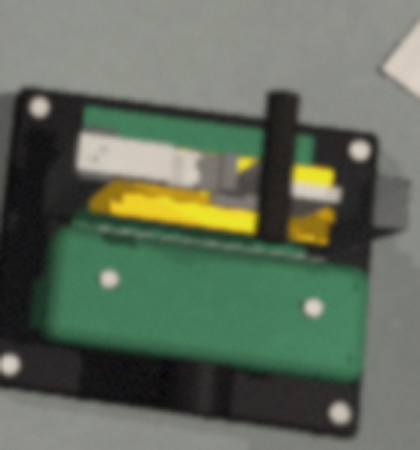

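View pics/scene_c.png

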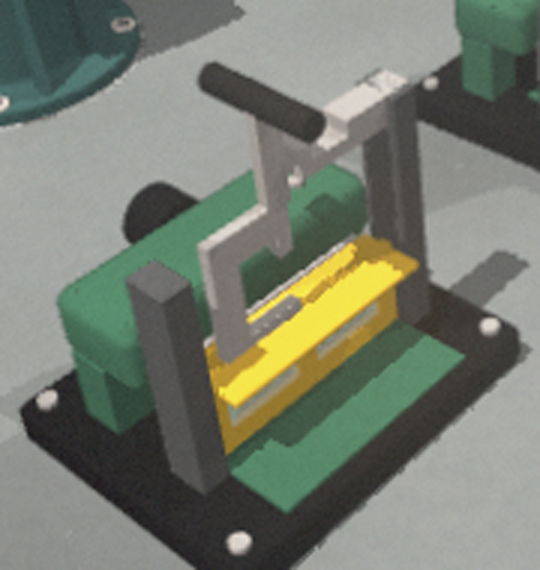

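The crops confirm it: the bar stands at the -y side and the catch at the +y side, with trimmer yaw of about -8° from the bolts. I'll go above it and take a wrist view.

```bash
cat >> h.py <<'E'
def down(yaw): # tool y along angle 90deg+yaw
    th=(np.pi+yaw)/2
    return [np.cos(th),np.sin(th),0,0]
E
python3 - <<'E'
from h import *
c=dict(np.load("top.npz"))
b,_=world(c,np.array([[40,105],[360,150],[10,365],[340,413]])/3+[340,180])
d=b[[0,2]]-b[[1,3]]; yaw=np.arctan2(-d[:,0],d[:,1]); print(b.round(4),yaw)
d=b[[0,1]]-b[[2,3]]; yx=np.arctan2(d[:,1],d[:,0]);print(yx)
y=float(np.mean(np.r_[yaw,yx]));print(y)
p=current_position(); servo_line([p[0],p[1],.42],rate=.3)
move_ptp([.505,-.205,.42],down(y)); print(current_clock(),current_joint_pos())
c=capture("wrist"); np.savez("wrist.npz",**c)
for n in ("guard_handle","guard_notch"): print(n,[(s["conf"],np.round(s["xy"]),world(c,s["xy"])[0].round(4)) for s in spot_in("wrist",n)[:2]])
print(-np.array(c["R"]).T@np.array(c["t"]))
cv2.imwrite("pics/wrist.png",c["image"])
E
```

```text
[[ 0.576  -0.1228  0.0327]
 [ 0.5424 -0.329   0.0377]
 [ 0.406  -0.0971  0.0333]
 [ 0.3748 -0.3039  0.0356]] [-0.16157029 -0.1501039 ]
[-0.15023425 -0.14867028]
-0.15264467984829946
4.3583 [-5.11244956e-01  1.61049959e-01  1.30966717e+00  2.07771840e-04
  1.67082387e+00 -1.93038167e+00]
guard_handle [(0.61, array([260., 186.]), array([[ 0.4955, -0.2221,  0.2473]]))]
guard_notch [(0.78, array([271., 149.]), array([[ 0.4667, -0.2063,  0.12  ]])), (0.63, array([260., 178.]), array([[ 0.4863, -0.2198,  0.2471]]))]
[ 0.42811102 -0.19333697  0.58099222]
```

View pics/wrist.png

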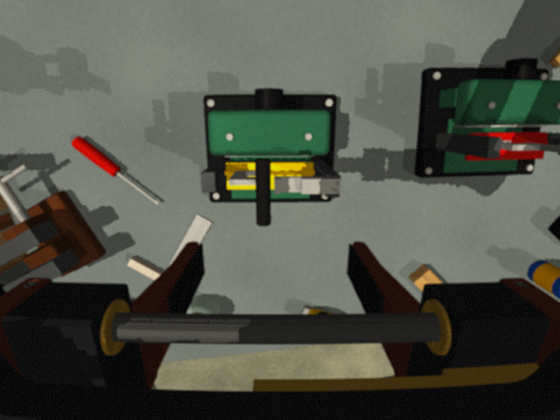

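The wrist view shows the handle upright at about (263,190), with the catch to its right at (280–338,186); the chosen yaw lines up. I'll refine the handle and notch from the depth.

Run:
```python
from h import *
yaw=-.15; ex=np.array([np.cos(yaw),np.sin(yaw)]); ey=np.array([-ex[1],ex[0]]); o=np.array([.504,-.2205])
for n in ("top","wrist","scene"):
    c=dict(np.load(n+".npz")); v,u=np.mgrid[0:420,0:560]; X,z=world(c,np.c_[u.ravel(),v.ravel()])
    C=c["image"].reshape(-1,3); k=(z>0)&(np.linalg.norm(X[:,:2]-o,axis=1)<.14)&(X[:,2]>.17); X=X[k];C=C[k]
    L=np.c_[(X[:,:2]-o)@ex,(X[:,:2]-o)@ey,X[:,2]]
    H=L[(L[:,2]>.236)&(L[:,2]<.265)&(abs(L[:,1])<.03)]
    q=np.percentile(H,[1.5,50,98.5],axis=0); print(n,"handle x,y,z pct",(q*1e3).round(1).tolist(),"slope",np.polyfit(H[:,0],H[:,1],1)[0].round(4))
    # profile of catch along y
    S=L[(L[:,2]<.236)&(abs(L[:,0])<.012)]
    for a in np.arange(.0,.10,.004):
        s=S[(S[:,1]>=a)&(S[:,1]<a+.004)]
        if len(s)>2: print(int(a*1e3+.5),len(s),(np.percentile(s[:,2],[10,50,90])*1e3).round(0),(np.median(s[:,0])*1e3).round(1),end=" | ")
    print()
```

```text
top handle x,y,z pct [[-39.1, -9.2, 240.1], [-0.6, 0.7, 247.5], [38.4, 8.3, 252.0]] slope 0.0043
0 11 [172. 187. 208.] -3.9 | 4 38 [188. 208. 226.] -1.5 | 8 7 [198. 212. 234.] -2.3 | 12 30 [200. 205. 207.] -1.6 | 16 31 [196. 205. 207.] 1.1 | 20 46 [194. 196. 206.] -1.0 | 24 31 [193. 195. 197.] -0.5 | 28 31 [193. 195. 197.] -2.1 | 32 28 [194. 196. 198.] -0.6 | 36 32 [192. 195. 197.] -0.2 | 40 29 [193. 196. 197.] -0.9 | 44 21 [194. 196. 197.] 0.6 | 48 33 [201. 205. 207.] -1.2 | 52 33 [200. 205. 207.] -2.3 | 56 37 [201. 205. 207.] -0.8 | 60 31 [202. 204. 206.] -1.5 | 64 33 [202. 204. 207.] -0.3 | 68 34 [199. 206. 207.] -2.7 | 72 34 [202. 205. 207.] -0.8 | 76 33 [203. 205. 207.] -1.9 | 80 33 [204. 206. 208.] 0.6 | 84 34 [203. 205. 207.] -0.5 | 88 36 [203. 205. 207.] 1.3 | 92 32 [203. 205. 208.] -0.3 | 96 59 [175. 200. 207.] -0.9 | 
wrist handle x,y,z pct [[-37.7, -8.4, 239.5], [-0.6, 0.7, 246.4], [39.9, 9.0, 248.9]] slope -0.001
12 33 [200. 204. 205.] 0.1 | 16 66 [203. 204. 205.] 0.4 | 20 34 [192. 195. 205.] -0.1 | 24 45 [192. 194. 195.] 1.2 | 28 48 [192. 194. 195.] 1.8 | 32 47 [192. 194
[... 613 characters left out ...]
.2 | 4 55 [174. 198. 214.] 3.2 | 8 16 [179. 192. 206.] 3.4 | 12 57 [188. 195. 204.] 3.5 | 16 36 [190. 202. 205.] 8.7 | 20 21 [188. 195. 204.] 9.6 | 24 12 [186. 192. 194.] 9.7 | 28 16 [186. 193. 194.] 9.4 | 32 20 [188. 194. 195.] 8.6 | 36 18 [187. 194. 195.] 7.6 | 40 16 [186. 194. 195.] 8.8 | 44 21 [187. 194. 195.] 8.5 | 48 65 [190. 198. 204.] 4.8 | 52 36 [190. 203. 205.] 8.5 | 56 32 [189. 203. 204.] 9.3 | 60 35 [188. 203. 205.] 9.0 | 64 32 [190. 203. 205.] 9.6 | 68 30 [188. 202. 205.] 9.3 | 72 36 [189. 202. 204.] 8.9 | 76 32 [186. 201. 205.] 9.5 | 80 52 [171. 187. 204.] 6.3 | 84 15 [203. 204. 205.] -1.6 | 88 17 [203. 204. 205.] 0.9 | 92 20 [203. 204. 205.] -1.5 | 96 18 [203. 204. 205.] 0.7 |
```

```bash
cat >> h.py <<'E'
yaw=-.15; ex=np.array([np.cos(yaw),np.sin(yaw)]); ey=np.array([-ex[1],ex[0]]); o=np.array([.504,-.2203]); Q=down(yaw)
def at(dy,z): return [*(o+dy*ey),z]
def st(s): print(s,round(current_clock(),2),np.round(current_position(),4),"F",np.round(current_force(),1),"gap",round(current_finger_gap(),4),"grip",round(current_grip_force(),1))
E
python3 - <<'E'
from h import *
move_gripper(.06)
servo_line(at(0,.29),Q,rate=.25)
print(servo_line(at(0,.222),rate=.1,contact_N=12)); st("down")
move_gripper(0); st("grip")
z=current_position()[2]
servo_line(at(0,z+.025),rate=.06); st("lift25")
servo_line(at(0,z+.0725),rate=.06); st("lift")
c=capture("scene"); np.savez("s2.npz",**c)
cv2.imwrite("pics/s2.png",cv2.resize(c["image"][120:390,60:320],None,fx=2,fy=2))
E
```

```text
False
down 6.64 [ 0.5046 -0.2206  0.2228] F [-0.8 -0.6  0.3] gap 0.0602 grip 0.0
grip 7.38 [ 0.504  -0.2203  0.222 ] F [-0.2  0.   0.7] gap 0.0174 grip 30.0
lift25 7.95 [ 0.504  -0.2203  0.2473] F [ 1.4 -0.1 -6.1] gap 0.0172 grip 30.0
lift 8.89 [ 0.5039 -0.2203  0.2944] F [ 0.5  0.2 -5.5] gap 0.0173 grip 30.0
```

View pics/s2.png

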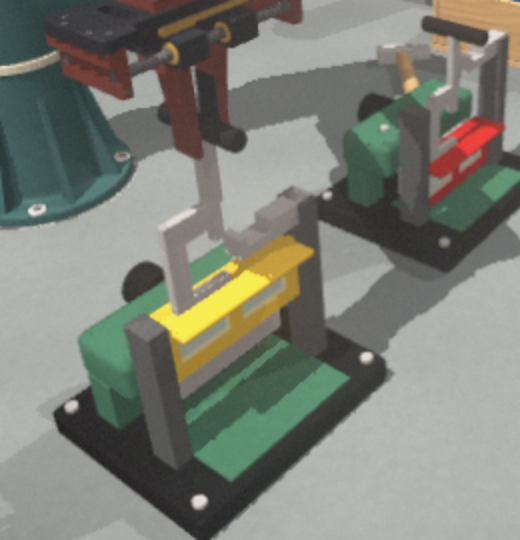

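The guard is up: the handle is in the grip at (205,125) and the lip at (215,225) is above the nib. Next I shift, lower and let go.

Run:
```python
from h import *
z=current_position()[2]
if servo_line(at(.035,z),rate=.05,contact_N=12): st("BLOCKED"); raise SystemExit
st("shifted")
print(servo_line(at(.035,z-.020),rate=.03,contact_N=5)); st("lowered")
c=capture("scene"); np.savez("s3.npz",**c)
cv2.imwrite("pics/s3.png",cv2.resize(c["image"][120:390,60:320],None,fx=2,fy=2))
```

```text
shifted 9.79 [ 0.5092 -0.1855  0.2942] F [ 0.1  0.7 -5.6] gap 0.0172 grip 30.0
True
lowered 10.36 [ 0.5092 -0.1859  0.277 ] F [0.1 0.4 4.3] gap 0.0174 grip 30.0
```

View pics/s3.png

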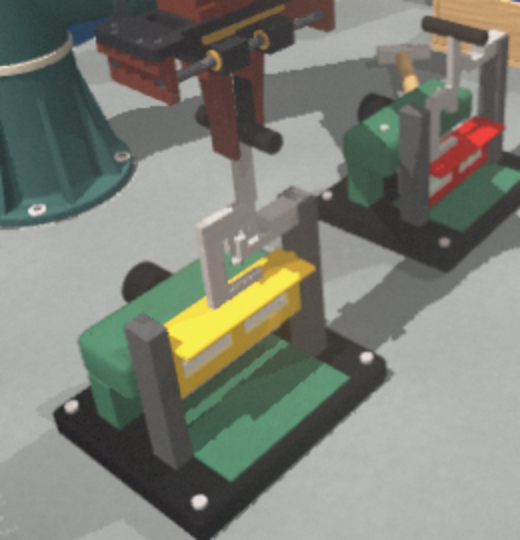

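The lip sits in the notch at about (245,235). Contact came after 17 mm, and the load is now carried by the catch. I'll release, retreat and check.

Run:
```python
from h import *
move_gripper(.05); st("open")
servo_line(at(.035,.42),rate=.15); sleep(.5); st("up")
c=capture("scene"); cv2.imwrite("pics/s4.png",cv2.resize(c["image"][120:390,60:320],None,fx=2,fy=2))
c=capture("top"); v,u=np.mgrid[0:420,0:560]; c=capture("scene"); X,z=world(c,np.c_[u.ravel(),v.ravel()])
k=(z>0)&(np.linalg.norm(X[:,:2]-o,axis=1)<.1)&(X[:,2]>.26)&(X[:,2]<.33);L=(X[k][:,:2]-o)@np.c_[ex,ey]
print(k.sum(),np.percentile(np.c_[L,X[k][:,2]],[2,50,98],axis=0).round(4))
```

```text
open 11.1 [ 0.508  -0.1852  0.2754] F [-0.5 -0.1 -0.7] gap 0.0503 grip 0.0
up 12.72 [ 0.5092 -0.1857  0.4199] F [-0.2  0.3 -0.5] gap 0.0498 grip 0.0
672 [[-0.0366  0.0252  0.2627]
 [ 0.0037  0.0287  0.2968]
 [ 0.0404  0.0413  0.3037]]
```

View pics/s4.png

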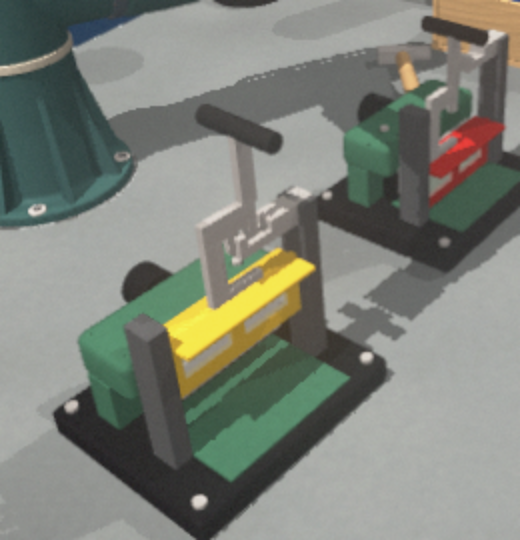

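The guard hangs by itself, with the handle at (240,128) at a height of about 0.295 m. The red guard is down and the gripper is clear.

```bash
python3 -c "
from bench import *
print(close_job())"
```

```text
the job is handed in; nothing more can be done
None
```

The yellow guard is hooked up in the catch and stays up by itself, the red guard was left down, and the job was handed in at about 13 s with the gripper clear.

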